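Start a head bolt by feel with the T-key

ROBOT

A 6-joint arm with a two-finger parallel gripper is mounted at the origin on the work surface. World frame = base frame: x ahead of the robot, y to its left, z up, the work surface at z = 0. Lengths are in mm, angles in rad, forces in N, time in s.
With the tool pointing down it reaches from about 275 to 825 mm from the base axis. Payload 5.2 kg.
Tool frame: the origin (TCP) lies at the very end of the fingers, on their centre line; the grasp point (between the pads) lies 19 mm behind it; z points along the fingers, y is the direction in which the jaws open and shut (so a half turn about z gives the same grasp; the last joint's range is limited). The gripper opens to 93 mm and grips with 3 to 60 N. Pads are 15 mm wide; open, the fingers measure 128 mm over their backs; the gripper's body (75 mm by 188 mm) begins 65 mm behind the grasp point.
Start: joints at [-1.34, 0.259, 1.535, -0, 1.348, -0.203], TCP at [231.198, -499.052, 218.653] pointing down, gripper open.
Joint ranges: [-3.14, 3.14], [-0.91, 2.08], [0.19, 2.58], [-1.22, 4.36], [0.22, 2.71], [-3.12, 3.12]. Speed limits (rad/s): [2.57, 2.57, 3.14, 3.14, 3.14, 3.14].

INTERFACE

Orientations are given as [roll, pitch, yaw] about the fixed x, y, z axes, in that order (R = Rz(yaw) Ry(pitch) Rx(roll)).
In Python, from bench import robot gives the robot as it stands. The module is installed in compiled form; this text tells all that it offers. Calls block until the motion is done:
- robot.move_ptp(position, orientation): joint-space move of the TCP to a pose.
- robot.move_linear(position, ori=None, speed=150, f_stop=None): straight line of the TCP; ori=None keeps the orientation; speed is the mean speed in mm/s. With f_stop (N) it stops when the force on the tool has changed by that much, and returns True; else False.
- robot.move_j(angles): joint-space move.
- robot.move_gripper(opening): opening from 0.0 (shut) to 1.0 (fully open); the grip force is fixed at half the most; returns when the fingers have stopped.
- robot.sleep(seconds).
- robot.inverse_kinematics(position, orientation): joint angles nearest the present ones, or None.
- robot.get_image(name): name is "scene" or "top" or "wrist"; returns a dict with "img" (384x512x3 uint8, blue, green, red), "fovy" (degrees; the focal length in pixels is half the picture's height over the tangent of half this angle, whatever the lens; pixels are square), "cx", "cy" (the principal point, pixels), "eye" and "orientation" of the camera in the world. Camera axes: x right, y down, z forward; pixel columns grow to the right and rows downward; lengths in mm; the calibration is good to about 2 mm. A picture is of the moment at which its call begins. There is no depth.
A pose or a line that the arm cannot do raises robot.MotionError and nothing moves.
- robot.hand_in(): hands the job in, once; it reports no verdict.
Readings, each from a call of its own:
- robot.current_t(): time.
- robot.current_qpos(): joint angles.
- robot.current_joint_vel(): joint speeds.
- robot.current_joint_efforts(): joint torques, N m.
- robot.current_tcp_pos(): TCP position.
- robot.current_eef_rot(): TCP orientation.
- robot.current_contact_force(): force on the tool from outside, world axes, zero at the start.
- robot.current_ft_torque(): the same for the moment, N m.
- robot.current_gripper_width(): opening from 0.0 (shut) to 1.0 (fully open).
Only numpy, scipy, OpenCV 4.12 (cv2) and the standard library are available. Lean on these libraries where they do the work, as an engineer would, in place of code of your own. Each camera call takes 0.05 s, during which the arm holds its last target.

TASK

Lift the T-handled key off its forked hook, set it over the tongue of the bolt in the cylinder head's well, and turn the bolt backward (counter-clockwise from above) just until its thread drops. Then turn it one full turn forward, counted from the drop, and finish while still holding the key by its grip, upright and engaged on the started bolt: do not let go at the end. Leave everything else on the bench where it is.

Things in the scene. Friction and masses are not known exactly. Their poses are not given: they have to be found in the camera images.
- key_grip (a point): Centre of the wooden grip (24 x 24 mm, 50 mm tall, sides along x and y) of a T-handled bolt key, 134 mm long, 0.3 kg; z up the key. Right under the grip a steel cross-bar, 10 mm thick, 84 mm long along y; then a 16 mm round stem; at the bottom a socket 36 mm across. At the start it hangs upright on the rack by its cross-bar.
- key_mouth (a point): Centre of the key's bottom end, 109 mm below the grip's centre: mouth of a blind slot 26 mm long (along y, parallel to the cross-bar), 11 mm wide, 18 mm deep, that fits over the bolt's tongue. Same axes as key_grip.
- rack: The key's hook, a fixed stand; origin on the table under the hanging key. Two prongs, 54 mm apart in y, stick out to -x, tops 115 mm high; the cross-bar lies across them along y between front lips 12 mm high and rear stops 6 mm high; a post as high as the prongs stands 48 mm behind (+x). Lift the key straight up over 20 mm to clear the lips; the whole key passes up between them.
- well (a point): Centre of the mouth of the round bolt well (42 mm across, 50 mm deep) in the flat top of a fixed cast aluminium cylinder head 160 x 280 mm, 110 mm tall. z up; x and y along the head's short and long sides.
- bolt_tip (a point): Top centre of the bolt's upright tongue: 22 mm long (along y), 8 mm thick, 16 mm tall, rounded on top, on a round shoulder where the key's end comes to rest. The bolt is on the well's axis, tip 6 mm below the mouth. Turned back to its thread start, it falls 6 mm by its own weight; from there each forward turn takes it 6 mm lower. It is not lifted by the key.
- bolt (a joint): Turn of the bolt, rad, growing forward (clockwise from above). 0 is the thread drop (it falls clear at about -0.1 to -0.2). It starts at 0.5 to 1.3, resting on the thread's first land; without the drop, forward only jams at about 2.5. Play between key and tongue about 0.15 rad either way. Turning takes about 0.03 N m.
- valve_a: Bystander: engine valve standing on its 32 mm disc, stem up, 95 mm tall; origin at its underside's centre.
- valve_b: Bystander: a second such valve, 95 mm tall; origin at its underside's centre.
- paste_tin: Bystander: round tin, 66 mm across, 45 mm tall; origin at its underside's centre.
- wrench: Bystander: open wrench lying flat.
- bearing: Bystander: steel ring lying flat, 48 mm across, 16 mm high; origin at its underside's centre.
- lapper: Bystander: wooden valve-lapping stick lying flat, 162 mm long.
- oil_jar: Bystander: amber jar with a black cap, 56 mm across, 75 mm tall; origin at its underside's centre.
Things that resemble listed ones, but are neither listed nor needed, are in the scene too. There is more than one size of the rack; the job needs the smaller. Of the things that look like the part that bears key_grip, the larger one is meant.

How it is judged (in metres and radians):
On the way, in this order (a step that is already met when the one before it is completed fails the run):
1. the key is gripped and lifted clear of its hook (contact force between the fingers and key above 1 N and contact force between key and rack below 0.05 N and height (world z) of key_grip above 0.168 m), for 0.1 s.
2. the key is set over the bolt's tongue, the bolt not yet dropped (horizontal distance between key_mouth and bolt_tip below 0.005 m and z of key_mouth in the frame of bolt_tip below -0.004 m and angle between key_mouth's own z axis and vertical below 0.15 rad and z of bolt_tip in the frame of well above -0.009 m), for 0.1 s.
3. the bolt, turned back, has dropped into the start of its thread (z of bolt_tip in the frame of well below -0.0095 m and value of joint bolt below 0.5 rad), for 0.1 s.
At the end, for the whole second after the job is handed in: The bolt is 5.2 to 7.0 rad forward of the drop, its tip at least 15 mm below the well's mouth, still (under 0.3 rad/s); the key, at rest and gripped by the fingers, is upright within 0.15 rad, within 5 mm of the bolt's axis, its slot at least 4 mm over the tongue (horizontal distance between key_mouth and bolt_tip below 0.005 m and z of key_mouth in the frame of bolt_tip below -0.004 m and angle between key_mouth's own z axis and vertical below 0.15 rad and value of joint bolt between 5.2 and 7 rad and velocity of joint bolt between -0.3 and 0.3 rad/s and z of bolt_tip in the frame of well below -0.015 m and contact force between the fingers and key above 1.5 N and linear speed of key below 0.02 m/s); the arm keeps its last pose, push and grip.
It fails at once if the bolt is turned back more than 1.3 rad past the drop (value of joint bolt below -1.3 rad).
It fails at once if a bystander is moved more than 30 mm (distance of any of valve_a, valve_b, paste_tin, wrench, bearing, lapper, oil_jar from where it was at the start of the episode above 0.03 m).
It also fails if it takes over 67 s, if anything falls off the work surface, if the arm or the gripper's body presses on something with over 40 N, if the wrist force passes 120 N, or if a joint passes its speed limit or range.

## Working session

There is one attempt and no reset: what is moved stays moved. The work goes in short steps, each a Python script; the robot and the scene stay as the last script left them, time stands still between calls to the robot, and variables do not carry over. Pictures are saved under pics/ and viewed, and the job is handed in when it is done.

```bash
mkdir -p pics; python3 - <<'E'
from bench import robot
import cv2,numpy as np
for n in ["scene","top","wrist"]:
    d=robot.get_image(n); cv2.imwrite(f"pics/{n}0.png",d["img"])
    np.save(f"{n}0.npy",{k:v for k,v in d.items()},allow_pickle=True)
    print(n,d["fovy"],d["cx"],d["cy"],d["eye"],d["orientation"])
print(robot.current_t(),robot.current_eef_rot(),robot.current_gripper_width())
E
```

```text
scene 49.894714580612515 255.45581622665603 197.70659970639528 [1047.29650612  310.19009996  963.78148032] [-2.49314321 -0.00880475  1.96398958]
top 45.59356581850726 246.90863312354557 185.79732702254591 [ 204.58532574   80.75184883 1363.72784227] [-2.96263758e+00 -9.75155133e-04 -1.57521302e+00]
wrist 68.98787462705243 250.45219914433238 188.4299872999617 [ 293.56888405 -470.72173945  384.87277186] [ 2.89154018e+00  2.38685451e-03 -1.13846841e+00]
0.15 [-3.14023368e+00 -2.88015362e-04  4.33828916e-01] 1.001571549537612
```

View pics/scene0.png

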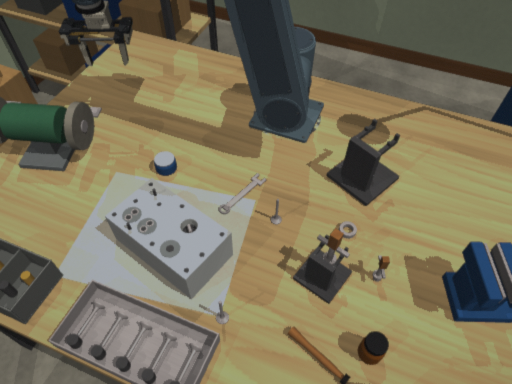

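View pics/top0.png

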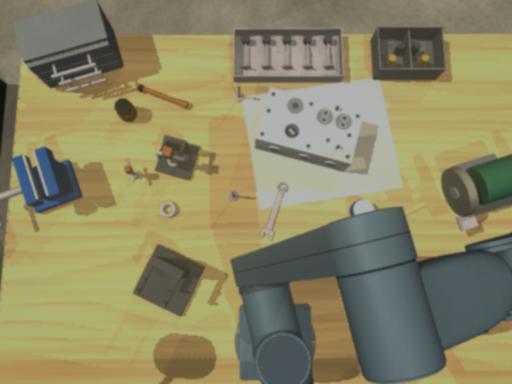

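View pics/wrist0.png

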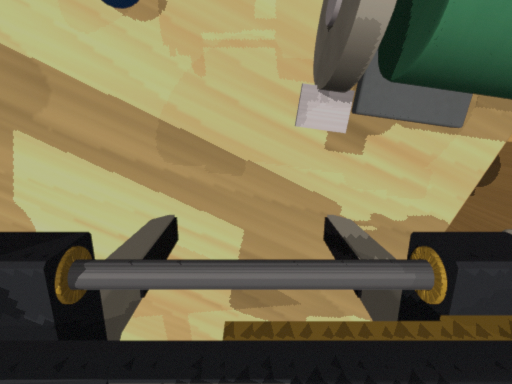

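The key hangs on the small rack: top (168,152), scene (337,232). The larger empty rack is at top (170,280) and scene (362,170). The other T-handled thing, at top (130,172) and scene (383,262), is much smaller, so it is a decoy. I'll check both enlarged and compare the candidate holes in the head.

```bash
cat > h.py <<'E'
import numpy as np,cv2
from scipy.spatial.transform import Rotation as R
def cam(d):
    f=192/np.tan(np.radians(d["fovy"])/2); return f,R.from_euler("xyz",d["orientation"]).as_matrix(),np.array(d["eye"])
def ray(d,u,v):
    f,M,e=cam(d); r=M@np.array([(u-d["cx"])/f,(v-d["cy"])/f,1]); return e,r
def onz(d,u,v,z):
    e,r=ray(d,u,v); return e+r*(z-e[2])/r[2]
def tri(l):
    A=np.zeros((3,3));b=np.zeros(3)
    for d,u,v in l:
        e,r=ray(d,u,v); r=r/np.linalg.norm(r);P=np.eye(3)-np.outer(r,r);A+=P;b+=P@e
    return np.linalg.solve(A,b)
def proj(d,p):
    f,M,e=cam(d); c=M.T@(np.array(p)-e); return c[0]/c[2]*f+d["cx"],c[1]/c[2]*f+d["cy"]
def load(n): return np.load(n+".npy",allow_pickle=True).item()
E
python3 - <<'E'
from h import *
s=load("scene0");t=load("top0")
def crop(d,x,y,w,h,k): return cv2.resize(d["img"][y:y+h,x:x+w],(w*k,h*k),interpolation=cv2.INTER_CUBIC)
a=np.hstack([crop(t,115,120,100,75,4),crop(s,285,200,100,75,4)])
b=np.hstack([crop(t,245,80,120,90,3)[:,:],crop(s,100,175,147,120,3)[:270]]) if 0 else np.hstack([crop(t,250,80,100,75,4),crop(s,110,180,133,100,3)[:300,:400] if 1 else 0])
b=b[:, :800]
if b.shape[1]<800: b=cv2.copyMakeBorder(b,0,0,0,800-b.shape[1],0)
cv2.imwrite("pics/crop1.png",np.vstack([a,b]))
print(onz(t,168,152,130),tri([(t,168,151),(s,336,229)]))
print(onz(t,292,131,110),tri([(t,292,131),(s,188,227)]))
E
```

```text
[524.20128268 297.60416506 130.        ] [512.03522203 289.21465068 186.51695154]
[589.58873762 -50.73442446 110.        ] [591.53129796 -51.45815754 103.77454828]
```

View pics/crop1.png

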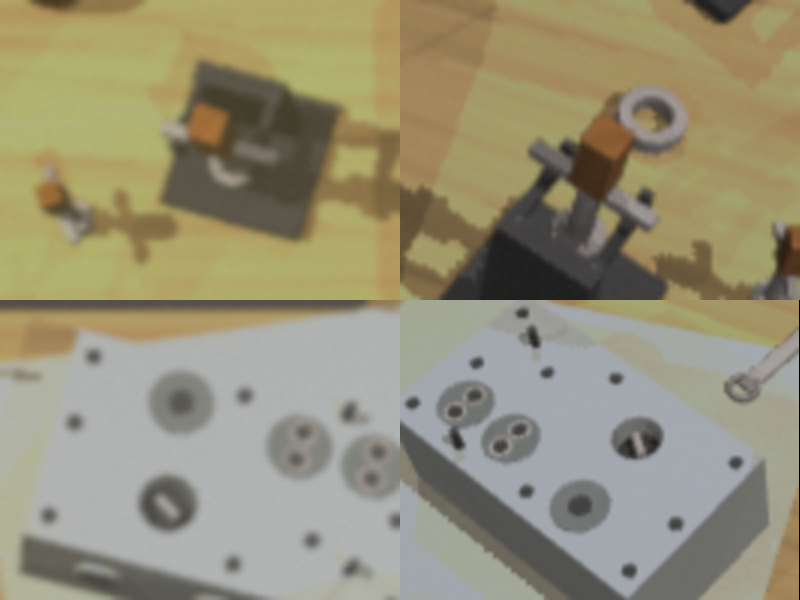

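The enlarged crop confirms both. The key is the large orange-gripped one on the small rack, and the well is the hole at top (292,131) / scene (188,227) with the tongue visible in it. Next I'll take wrist close-ups, two per target at opposite yaws so that the calibration bias cancels.

```bash
cat >> h.py <<'E'
def tool(p,o): return np.array(p),R.from_euler("xyz",o).as_matrix()
def wristcal():
    d=load("wrist0"); f,M,e=cam(d)
    p,T=tool([231.198,-499.052,218.653],[-3.14023368e+00,-2.88015362e-04,4.33828916e-01])
    return T.T@(e-p),T.T@M
def aim(target,yaw,zt):
    """tcp xy so that the camera's axis hits target with tcp height zt"""
    t,C=wristcal(); T=R.from_euler("xyz",[np.pi,0,yaw]).as_matrix()
    e=T@t; r=T@C[:,2]; h=zt+e[2]-target[2]; hit=e+r*(h/-r[2])
    return np.array([target[0]-hit[0],target[1]-hit[1],zt])
E
python3 - <<'E'
from h import *
from bench import robot
t,C=wristcal();print(t,C[:,2])
def ik(p,yaw):
    q=robot.inverse_kinematics(list(p),[np.pi,0,yaw]); return None if q is None else np.round(q,2)
for nm,T,z in [("well",(590,-51,110),240),("key",(520,294,160),260)]:
    for y in np.arange(-np.pi,np.pi,np.pi/8):
        p=aim(T,y,z); print(nm,round(y,2),p.round(),ik(p,y))
E
```

```text
[  68.54946989    0.28579208 -166.20057731] [-0.2477301  -0.00136744  0.96882812]
well -3.14 [583. -51. 240.] [-0.28  0.31  1.41  0.    1.42 -1.85]
well -2.75 [583. -54. 240.] [-0.28  0.31  1.41  0.    1.42 -2.25]
well -2.36 [585. -56. 240.] [-0.29  0.31  1.41  0.    1.42 -2.64]
well -1.96 [587. -58. 240.] [-0.29  0.32  1.4   0.    1.42 -3.04]
well -1.57 [590. -58. 240.] [-0.29  0.32  1.39 -0.    1.42  2.86]
well -1.18 [593. -58. 240.] [-0.28  0.33  1.39 -0.    1.43  2.46]
well -0.79 [595. -56. 240.] [-0.28  0.33  1.38 -0.    1.43  2.08]
well -0.39 [597. -54. 240.] [-0.28  0.33  1.38 -0.    1.43  1.69]
well 0.0 [597. -51. 240.] [-0.27  0.34  1.38 -0.    1.43  1.3 ]
well 0.39 [597. -48. 240.] [-0.27  0.33  1.38 -0.    1.43  0.91]
well 0.79 [595. -46. 240.] [-0.26  0.33  1.38 -0.    1.43  0.52]
well 1.18 [593. -44. 240.] [-0.26  0.33  1.39 -0.    1.43  0.13]
well 1.57 [590. -44. 240.] [-0.26  0.32  1.4   0.    1.42 -0.26]
well 1.96 [587. -44. 240.] [-0.26  0.32  1.4   0.    1.42 -0.66]
well 2.36 [585. -46. 240.] [-0.27  0.31  1.41  0.    1.42 -1.05]
well 2.75 [583. -48. 240.] [-0.27  0
[... 359 characters left out ...]
1.18 [520. 294. 260.] [ 0.33  0.32  1.35 -0.    1.47  3.08]
key -0.79 [520. 294. 260.] [ 0.33  0.32  1.35 -0.    1.47  2.68]
key -0.39 [520. 294. 260.] [ 0.33  0.32  1.35 -0.    1.47  2.29]
key 0.0 [520. 294. 260.] [ 0.33  0.32  1.35 -0.    1.47  1.9 ]
key 0.39 [520. 294. 260.] [ 0.33  0.32  1.35 -0.    1.47  1.51]
key 0.79 [520. 294. 260.] [ 0.33  0.32  1.35 -0.    1.47  1.11]
key 1.18 [520. 294. 260.] [ 0.33  0.32  1.35 -0.    1.47  0.72]
key 1.57 [520. 294. 260.] [ 0.33  0.32  1.35 -0.    1.47  0.33]
key 1.96 [520. 294. 260.] [ 0.33  0.32  1.35  0.    1.47 -0.07]
key 2.36 [520. 294. 260.] [ 0.33  0.32  1.35  0.    1.47 -0.46]
key 2.75 [520. 294. 260.] [ 0.33  0.32  1.35  0.    1.47 -0.85]
```

```bash
python3 - <<'E'
from h import *
from bench import robot
def snap(n):
    d=robot.get_image("wrist"); cv2.imwrite(f"pics/{n}.png",d["img"]); np.save(n+".npy",d,allow_pickle=True)
for i,y in enumerate([-1.96,1.18]):
    robot.move_ptp(list(aim((590,-51,110),y,250)),[np.pi,0,y]); snap(f"well{i}")
for i,y in enumerate([1.18,-1.96]):
    robot.move_ptp(list(aim((520,294,160),y,280)),[np.pi,0,y]); snap(f"key{i}")
print(robot.current_t(),robot.current_contact_force())
a=np.vstack([np.hstack([cv2.resize(load(n+str(i))["img"],(400,300),interpolation=cv2.INTER_AREA) for i in (0,1)]) for n in ("well","key")])
cv2.imwrite("pics/m1.png",a)
E
```

```text
9.4083 [ 0.38945658 -0.83804083 -0.71939892]
```

View pics/m1.png

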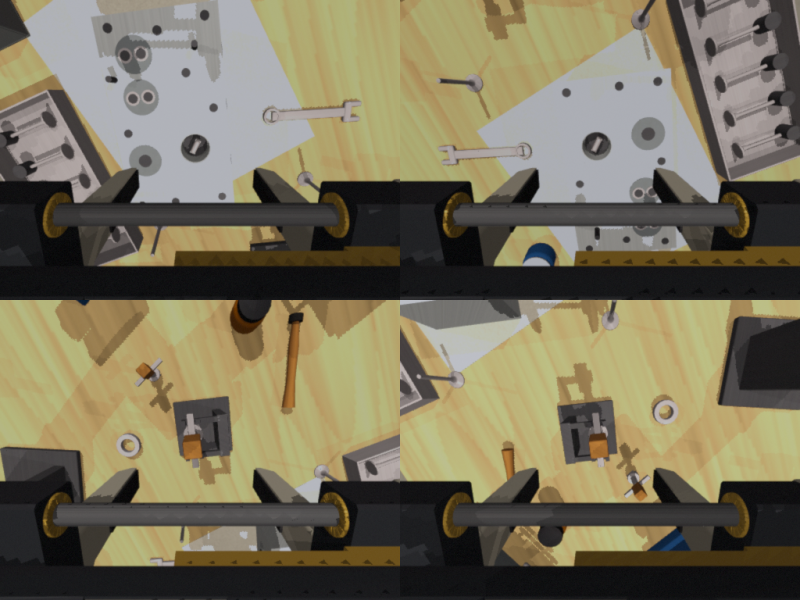

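```bash
python3 - <<'E'
from h import *
def crop(n,x,y): 
    return cv2.resize(load(n)["img"][y:y+50,x:x+66],(396,300),interpolation=cv2.INTER_CUBIC)
a=np.vstack([np.hstack([crop("well0",217,165),crop("well1",217,162)]),np.hstack([crop("key0",210,160),crop("key1",220,165)])])
cv2.imwrite("pics/m2.png",a)
E
```

```text
(no output)
```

View pics/m2.png

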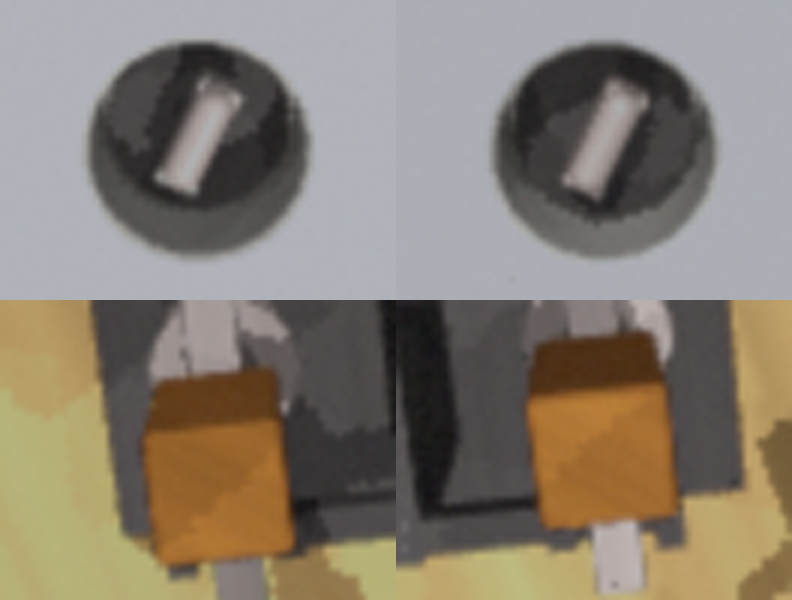

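```bash
python3 - <<'E'
from h import *
for n,(x,y) in {"well0":(217,165),"well1":(217,162)}.items():
    d=load(n); g=cv2.cvtColor(d["img"],cv2.COLOR_BGR2GRAY)[y:y+50,x:x+66]
    big=cv2.resize(g,None,fx=8,fy=8,interpolation=cv2.INTER_CUBIC)
    hsv=cv2.resize(cv2.cvtColor(d["img"],cv2.COLOR_BGR2HSV)[y:y+50,x:x+66],None,fx=8,fy=8,interpolation=cv2.INTER_CUBIC)
    c=max(cv2.findContours((big<140).astype(np.uint8),cv2.RETR_EXTERNAL,cv2.CHAIN_APPROX_NONE)[0],key=cv2.contourArea)
    full=lambda c:((c.reshape(-1,2)+.5)/8-.5+[x,y])
    P=np.array([onz(d,*p,110)[:2] for p in full(c)])
    A=np.c_[2*P,np.ones(len(P))];s=np.linalg.lstsq(A,(P**2).sum(1),rcond=None)[0]
    print(n,"well",s[:2],"r",np.sqrt(s[2]+s[0]**2+s[1]**2))
    m=np.zeros_like(big);cv2.drawContours(m,[c],-1,255,-1);m=cv2.erode(m,np.ones((17,17)))
    t=((big>125)&(m>0)).astype(np.uint8)
    c=max(cv2.findContours(t,cv2.RETR_EXTERNAL,cv2.CHAIN_APPROX_NONE)[0],key=cv2.contourArea)
    P=np.array([onz(d,*p,103)[:2] for p in full(c)],np.float32)
    (cc,wh,a)=cv2.minAreaRect(P);b=cv2.boxPoints((cc,wh,a));e=b[1]-b[0],b[2]-b[1];l=max(e,key=np.linalg.norm)
    print(" tongue",cc,wh,"yaw",np.degrees(np.arctan2(l[1],l[0]))%180)
for n,(x,y) in {"key0":(210,160),"key1":(220,165)}.items():
    d=load(n); hsv=cv2.resize(cv2.cvtColor(d["img"],cv2.COLOR_BGR2HSV)[y:y+50,x:x+66],None,fx=8,fy=8,interpolation=cv2.INTER_CUBIC)
    t=((hsv[...,2]>125)&(hsv[...,1]>165)).astype(np.uint8)
    t=cv2.morphologyEx(t,cv2.MORPH_OPEN,np.ones((25,25)))
    c=max(cv2.findContours(t,cv2.RETR_EXTERNAL,cv2.CHAIN_APPROX_NONE)[0],key=cv2.contourArea)
    f=(c.reshape(-1,2)+.5)/8-.5+[x,y]
    P=np.array([onz(d,*p,175)[:2] for p in f],np.float32)
    (cc,wh,a)=cv2.minAreaRect(P);b=cv2.boxPoints((cc,wh,a));l=b[1]-b[0]
    print(n,"grip",cc,wh,"yaw mod90",np.degrees(np.arctan2(l[1],l[0]))%90)
    print(" cross dir", )
E
```

```text
well0 well [591.79361604 -50.68644886] r 21.01568738076761
 tongue (591.3719482421875, -51.20390319824219) (21.82645606994629, 7.6726531982421875) yaw 41.21441
well1 well [591.73529651 -50.29343249] r 21.025592662052492
 tongue (591.9732055664062, -50.06761932373047) (21.530017852783203, 7.6170878410339355) yaw 41.81285
key0 grip (516.60546875, 294.4317626953125) (23.15024185180664, 22.862594604492188) yaw mod90 74.13213
 cross dir
key1 grip (516.54052734375, 293.7872009277344) (22.938013076782227, 22.95001983642578) yaw mod90 74.17705
 cross dir
```

```bash
python3 - <<'E'
from h import *
s=load("scene0");im=cv2.resize(s["img"][200:300,285:418],None,fx=6,fy=6,interpolation=cv2.INTER_CUBIC)
c=np.array([516.57,294.1,150]);a=np.radians(74.15);y=np.array([np.cos(a),np.sin(a),0]);x=np.array([np.sin(a),-np.cos(a),0]);z=np.array([0,0,1.])
def dot(p,col):
    u,v=proj(s,p);cv2.circle(im,(int((u-285+.5)*6),int((v-200+.5)*6)),5,col,-1)
for k in(-42,42): dot(c+k*y-30*z,(0,0,255))
for k in(-12,12):
  for j in(-12,12): dot(c+k*y+j*x+25*z,(255,0,0))
dot(c+48*x-35*z,(0,255,0)); dot(c-150*z,(0,255,255))
cv2.imwrite("pics/ov.png",im)
E
```

```text
(no output)
```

View pics/ov.png

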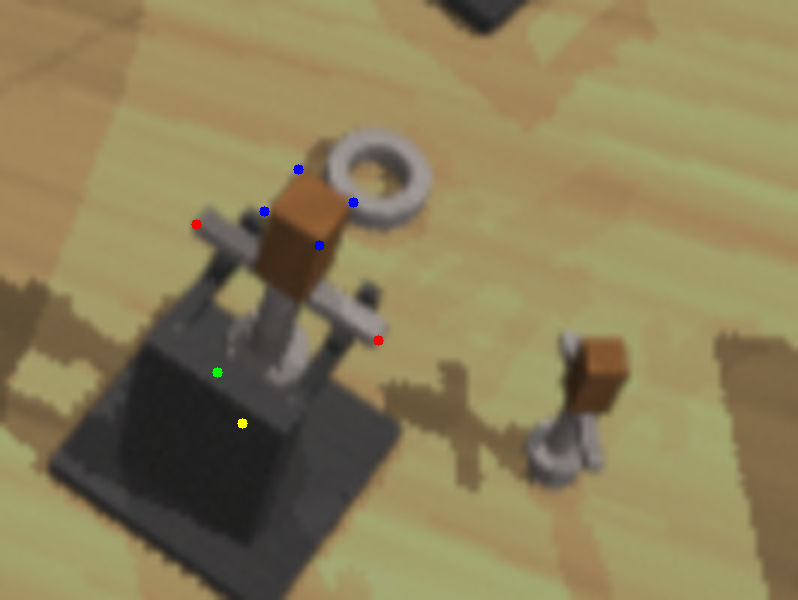

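The blue and red overlay points sit within about 2 px of the key, which fits the stated calibration, and they confirm the cross-bar direction of 74°. The opposite-yaw wrist views agree to 0.6 mm, so I'll grasp on those.

```bash
python3 - <<'E'
from h import *
from bench import robot
y=np.radians(74.15);o=[np.pi,0,y];K=[516.57,294.1]
robot.move_ptp(K+[230],o)
print(robot.move_linear(K+[136],speed=80,f_stop=8),robot.current_tcp_pos(),robot.current_t())
robot.move_gripper(0.0)
print(robot.current_gripper_width()*93,robot.current_contact_force(),robot.current_t())
print(robot.move_linear(K+[180],speed=60),robot.current_contact_force())
robot.move_linear(K+[240],speed=120)
for n in("scene","wrist"):
    d=robot.get_image(n); np.save(n+"1.npy",d,allow_pickle=True); cv2.imwrite(f"pics/{n}1.png",d["img"])
print(robot.current_tcp_pos(),robot.current_gripper_width()*93,robot.current_contact_force(),robot.current_ft_torque(),robot.current_t())
s=load("scene1");im=cv2.resize(s["img"][130:280,260:410],None,fx=4,fy=4);w=cv2.resize(load("wrist1")["img"][:,:],None,fx=.39,fy=.39)
im=cv2.copyMakeBorder(im,0,0,0,200,0);im[:w.shape[0],600:600+w.shape[1]]=w[:,:200];cv2.imwrite("pics/lift.png",im)
E
```

```text
False [517.01349756 294.24779021 136.64924071] 13.3
24.063509194898337 [-1.05037047  0.14201517 -0.37181456] 14.375
False [-0.51851727  0.30784159 -2.7181977 ]
[515.85277026 293.83663081 238.61700716] 23.994226049513514 [ 0.0886606   0.77428543 -2.64559786] [ 0.01177441 -0.03511287  0.02540928] 16.0083
```

View pics/lift.png

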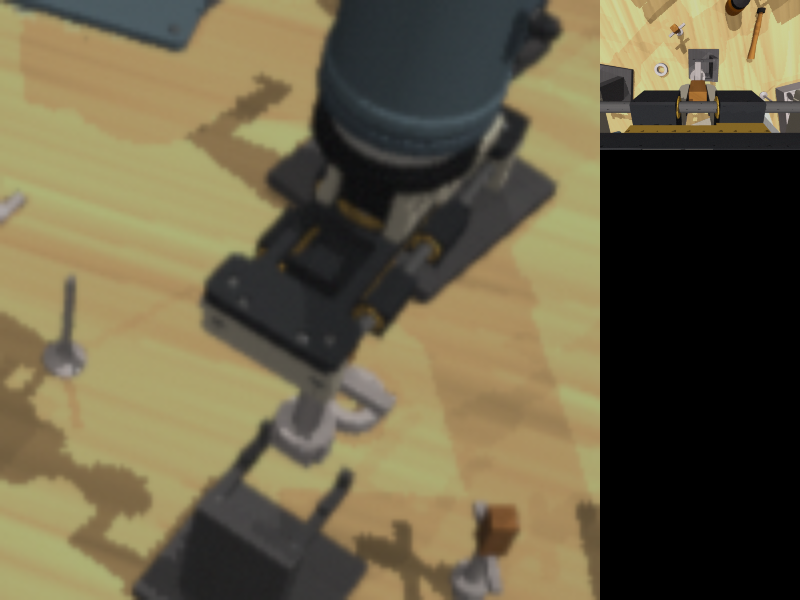

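The key is lifted clean: 24 mm between the jaws, hanging upright in the scene crop at (305,430). Next I'll carry it over the well and lower it with a force stop.

```bash
python3 - <<'E'
from h import *
from bench import robot
o=[np.pi,0,np.radians(41.5)];W=[591.75,-50.5]
robot.move_ptp(W+[240],o)
print(robot.current_qpos().round(3) if hasattr(robot.current_qpos(),'round') else robot.current_qpos(),robot.current_tcp_pos(),robot.current_contact_force(),robot.current_t())
robot.move_linear(W+[210],speed=60)
r=robot.move_linear(W+[184],speed=25,f_stop=5)
print(r,robot.current_tcp_pos(),robot.current_contact_force(),robot.current_ft_torque(),robot.current_t())
d=robot.get_image("scene"); np.save("scene2.npy",d,allow_pickle=True)
cv2.imwrite("pics/set.png",cv2.resize(d["img"][120:300,90:300],None,fx=3.3,fy=3.3,interpolation=cv2.INTER_CUBIC))
E
```

```text
[-2.710e-01  3.250e-01  1.391e+00  1.000e-03  1.426e+00  5.740e-01] [591.71782867 -49.23915737 239.96688641] [-0.14764802  0.38243668 -3.30514789] 17.3333
False [591.91415577 -50.51966354 184.19701057] [-0.90266316 -0.40277789 -3.30899102] [-0.00380097 -0.00989688 -0.03688684] 19.175
```

View pics/set.png

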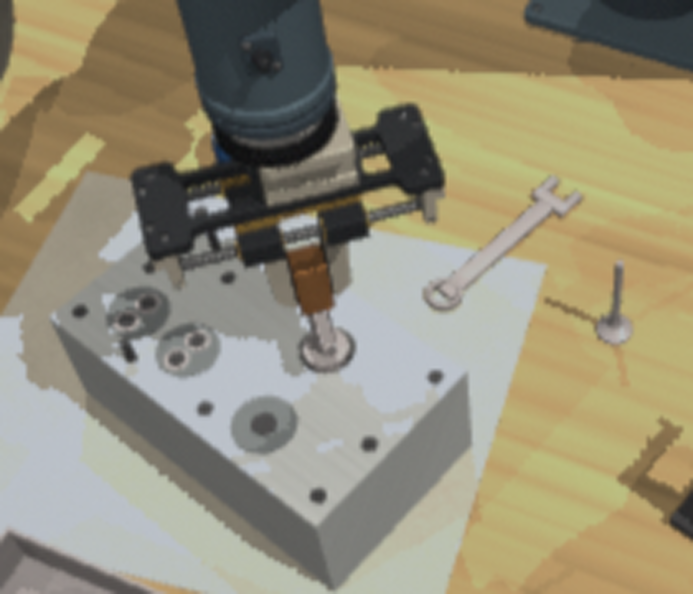

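It slid over the tongue without resistance: TCP is at 184.2, so the mouth is about 15 mm below the tip. Next I'll find the shoulder height, then turn back in steps and probe for the 6 mm drop after each one.

```bash
cat >> h.py <<'E'
W=[591.75,-50.5]
def probe(robot,zmin,f=4):
    p=robot.current_tcp_pos(); o=list(robot.current_eef_rot())
    r=robot.move_linear(W+[zmin],speed=20,f_stop=f)
    return r,robot.current_tcp_pos()[2]
E
python3 - <<'E'
from h import *
from bench import robot
r,z0=probe(robot,179.5);print(r,z0,robot.current_contact_force(),robot.current_t())
robot.move_linear(W+[z0+0.7],speed=20)
z=z0
for i in range(2):
    q=list(robot.current_qpos()); q[5]-=0.35
    robot.move_j(q); tq=robot.current_ft_torque()
    r,z=probe(robot,z0-4)
    print(i,robot.current_qpos()[5],r,z,tq,robot.current_contact_force(),robot.current_t())
    if z<z0-2.5: break
    robot.move_linear(W+[z0+0.7],speed=20)
E
```

```text
True 182.28251169358595 [-0.78341836  1.0577921   3.93348728] 19.45
0 0.2263639937265179 True 182.23900043544288 [-0.06208652 -0.22050391  0.01618237] [-1.5035366   0.72624951  6.06178837] 20.35
1 -0.12422217156273431 False 177.93917234057656 [-0.03997568 -0.15376521 -0.03909161] [ 0.5107809  -0.6909776  -2.83924531] 21.3917
```

The drop is found: the probe ran freely to 4.3 mm below the earlier shoulder contact, after 0.70 rad of back-turn. Next I'll turn forward half the way, following the bolt down.

```bash
python3 - <<'E'
from h import *
from bench import robot
r,z1=probe(robot,173.5);print(r,z1,robot.current_t())
robot.move_linear(W+[z1+0.7],speed=20)
q=list(robot.current_qpos()); q[5]=-0.124
for k in range(2):
    q=list(robot.current_qpos()); q[5]=-0.124+1.55*(k+1)
    robot.move_j(q)
    print(k,robot.current_qpos()[5],robot.current_ft_torque(),robot.current_contact_force(),robot.current_t())
r,z2=probe(robot,z1-5,f=3);print(r,z2,robot.current_tcp_pos(),robot.current_contact_force(),robot.current_t())
E
```

```text
True 176.83316067887378 21.6083
0 1.4250318978339902 [-0.11100499 -0.07586317 -0.01740732] [-0.19468409 -0.45385571 -2.64949613] 23.2667
1 2.974883354543518 [ 0.2226712  -0.40823212  0.00344012] [ 1.89736185  0.16521243 -2.6023098 ] 24.65
True 174.10198282412583 [591.73494097 -50.63648956 174.10198282] [0.98121287 0.30069084 5.04702833] 24.9
```

The bolt sank 2.7 mm for the half turn, as a 6 mm pitch should. Next comes the regrasp: open, swing back 3/4 turn, and close on the square grip again.

```bash
python3 - <<'E'
from h import *
from bench import robot
robot.move_linear(W+[174.3],speed=20)
robot.move_gripper(1.0)
q=list(robot.current_qpos()); q[5]=2.976-1.5*np.pi
robot.move_j(q)
p=robot.current_tcp_pos();print(p,robot.current_gripper_width()*93,robot.current_qpos()[5],robot.current_contact_force(),robot.current_t())
d=robot.get_image("scene");w=robot.get_image("wrist");np.save("wrist3.npy",w,allow_pickle=True)
a=cv2.resize(d["img"][150:270,110:270],(533,400),interpolation=cv2.INTER_CUBIC);b=cv2.resize(w["img"],(267,200))
a=cv2.copyMakeBorder(a,0,0,0,267,0);a[:200,533:]=b;a[200:,533:]=cv2.resize(w["img"][190:340,150:350],(267,200));cv2.imwrite("pics/rel.png",a)
E
```

```text
[591.73229985 -50.48671441 174.29237483] 93.0189436998215 -1.7362049374620514 [ 0.59337399 -1.03716809 -0.37285984] 30.2333
```

View pics/rel.png

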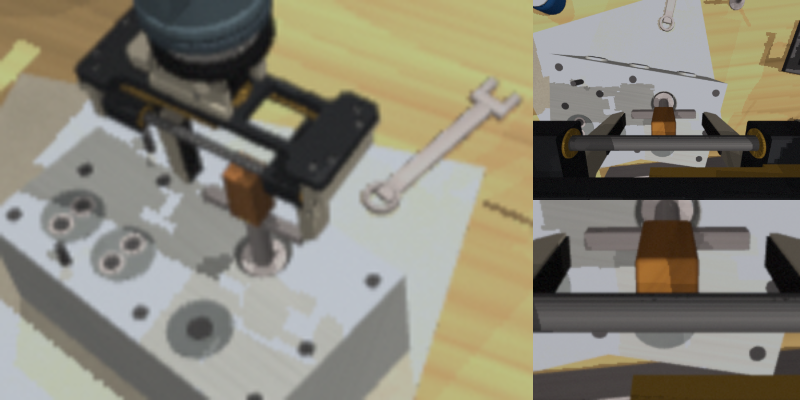

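The key stands upright in the well, square to the open jaws (scene crop (245,195), wrist crop centred at (668,265)). I'll close and finish the turn.

```bash
python3 - <<'E'
from h import *
from bench import robot
robot.move_gripper(0.0)
print(robot.current_gripper_width()*93,robot.current_contact_force(),robot.current_ft_torque(),robot.current_t())
robot.move_linear(W+[174.6],speed=20)
for k in range(2):
    q=list(robot.current_qpos()); q[5]=-1.7364+1.84*(k+1)
    robot.move_j(q)
    print(k,robot.current_qpos()[5],robot.current_ft_torque(),robot.current_contact_force(),robot.current_t())
r,z3=probe(robot,168,f=3);print(r,z3,robot.current_tcp_pos(),robot.current_contact_force(),robot.current_t())
d=robot.get_image("scene");cv2.imwrite("pics/fin.png",cv2.resize(d["img"][150:270,110:270],(640,480),interpolation=cv2.INTER_CUBIC))
E
```

```text
23.770444020604863 [-0.02017107  0.56251586 -0.52910356] [-0.00937667 -0.19178143 -0.04851235] 31.4083
0 0.102848759533098 [ 0.29558491 -0.12882746  0.05890156] [ 0.9315587   1.73399109 -3.9479456 ] 33.275
1 1.9427766224281782 [-0.18184292 -0.37589202  0.04145542] [ 1.24977896 -1.38420982 -3.03046334] 34.8917
True 170.76124197729155 [591.97111742 -50.56494152 170.76124198] [-0.2459123   0.85387318  4.93392724] 35.175
```

View pics/fin.png

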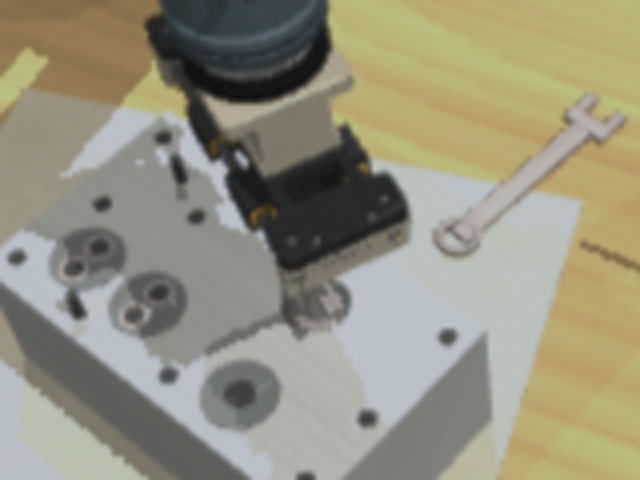

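The bolt sank 6.07 mm from the drop, about one turn at 6 mm pitch. I'll ease off the push slightly, let it settle and hand in.

```bash
python3 - <<'E'
from h import *
from bench import robot
robot.move_linear(W+[171.2],speed=20); robot.sleep(0.7)
print(robot.current_tcp_pos(),robot.current_eef_rot(),robot.current_gripper_width()*93,robot.current_contact_force(),np.abs(robot.current_joint_vel()).max(),robot.current_t())
robot.hand_in()
E
```

```text
[591.62077461 -50.51807644 171.00435074] [ 3.13768093  0.00971021 -0.64552855] 23.74987444179527 [ 1.99940769 -0.79228244 -3.01352375] 0.0011069423226693553 36.175
the job is handed in; nothing more can be done
```

I lifted the key off the small rack, set it over the tongue, and turned the bolt back until it dropped. I then turned it one turn forward and handed in at 36 s of the 67 s, still holding the key. No verdict was reported, and I couldn't see the bolt's angle or depth directly once the key covered it.

- **Turning back:** I turned the key 0.70 rad in two steps. After the second, the shoulder was 5.4 mm lower than before, against an expected 6 mm.
- **Turning forward:** I turned the key 6.78 rad, which allows for the play in the slot. I let go once partway, swung the gripper back three-quarters of a turn and gripped the key again. It stayed upright on the bolt meanwhile.
- **Last checks:** The shoulder had sunk 6.07 mm since the drop, which puts the bolt at about 6.3 rad. The gripper was vertical within 0.01 rad and within 0.2 mm of the well's measured axis. It was at rest, with the 24 mm grip held at 23.7 mm.
- **Disagreements:** The scene camera put the key about 2 px off the wrist-camera position, so I used the wrist views. The 5.4 mm drop reading is a little short, probably from the height readings.
- **Bystanders:** The arm touched none that I noticed, but I didn't measure them again at the end.

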